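Set the photometer's polariser lever and start the reading

TASK

Push the lever post on the photometer's polariser ring round, with the fingertips, until its pointer stands over the middle of the large round mark on the white scale, then press the large button right down to start the reading and let it come up again. Push gently and do not grip the post or lift anything; leave the small button, the vial and the rest of the bench as they are.

Things in the scene. Friction and masses are not known exactly. Their poses are not given: they have to be found in the camera images.
- meter: black bench photometer, 210 x 340 mm, top face 80 mm above the table, fixed. Origin on the table under its centre; its x axis points to its back, y to its left, z up; it is turned up to 0.35 rad from the world axes. The ring's axis is at x +20, y +45 mm; the two buttons stand on the right side (y -115 mm) at x -70 and x 0 mm and may be swapped; a flat screen lies behind them
- lever (a joint): angle in rad of the polariser ring and its lever about the upright ring axis: 0 when the lever points to the photometer's front (its -x), growing counter-clockwise seen from above; stops at -1.1 and +1.1. It starts within 0.15 of 0. It stays where it is left: friction of about 1.5 N at the post, no spring
- ring_axis (a point): point on the ring's axis, on the top of the 70 mm wide aluminium ring, 100 mm above the table; the axis is vertical
- post_top (a point): centre of the top of the upright steel post that is pushed: 12 mm thick, 62 mm out from the ring axis, free to touch from 98 to 145 mm above the table (this point is at 145 mm). The flat arm under it is 92 to 98 mm above the table, 12 mm wide
- pointer_tip (a point): outer end of the thin dark pointer (4 mm wide) that goes on outwards from under the post, 88 mm out from the ring axis, about 92 mm above the table, on the line from the ring axis through the post
- large_mark: the mark to set: flat dark disc, 20 mm across, on the white arc-shaped scale below the pointer's path, 88 mm out from the ring axis; origin at its centre, 83 mm above the table. It lies 0.35 to 0.85 rad to one side or the other of lever angle 0
- small_mark: the other mark, not wanted: flat dark disc, 8 mm across, on the other side of the same scale, also 88 mm from the ring axis
- large_button (a joint): travel in m of the large round button (32 mm across, in a 48 mm round black collar 12 mm high): 0 up, 0.006 fully down; the spring takes about 1.5 N to start and 5 N at the bottom
- large_button_top (a point): about the centre of the top of the large button; the button's top face is 102 mm above the table when up
- small_button (a joint): travel in m of the small round button (16 mm across, in a 34 mm collar), not to be pressed: 0 up, 0.006 down
- small_button_top (a point): about the centre of the top of the small button, 102 mm above the table, 70 mm from the large one
- vial: capped glass sample vial, 25 mm across, 52 mm high, standing on top of the photometer, on the right of the ring towards the back. Origin under its middle. Not part of the job
- drop_bottle: small white dropper bottle, 40 mm across, 75 mm high, on the table in front of the photometer. Origin under its middle. Not part of the job
- jar: small amber reagent jar, 52 mm across, 60 mm high, on the table in front of the photometer. Origin under its middle. Not part of the job
- tube_rack: black rack 70 x 180 mm with capped and open tubes, 109 mm high in all, on the table to the right. Origin under its middle. Not part of the job
- tip_box: blue box of yellow pipette tips, 85 x 125 mm, 86 mm high, on the table to the left. Origin under its middle. Not part of the job
- syringe: syringe lying on the table, about 180 mm long and 30 mm across the flange, near the front right. Origin under its middle. Not part of the job

How it is judged (in metres and radians):
On the way, in this order (a step that is already met when the one before it is completed fails the run):
1. the pointer stands over the middle of the large mark (horizontal distance between pointer_tip and large_mark below 0.007 m and velocity of joint lever between -0.05 and 0.05 rad/s), for 0.2 s.
2. the large button is pressed down (value of joint large_button above 0.0045 m), for 0.05 s.
At the end, for the whole second after the job is handed in: pointer tip within 7 mm (seen from above) of the large mark's centre and at rest, both buttons up, every bystander within 20 mm of where it stood (horizontal distance between pointer_tip and large_mark below 0.007 m and value of joint each of large_button, small_button below 0.001 m and velocity of joint lever between -0.02 and 0.02 rad/s and distance of each of vial, drop_bottle, jar, tube_rack, tip_box, syringe from where it was at the start of the episode below 0.02 m); the robot touches nothing.
It fails at once if the large button is pressed while the pointer is not on the large mark (value of joint large_button above 0.003 m and horizontal distance between pointer_tip and large_mark above 0.01 m).
It fails at once if the lever's post is pinched between the fingers (horizontal distance between the grasp point and post_top below 0.008 m and z of the grasp point in the frame of post_top below 0.005 m and contact force between the fingers and lever above 1 N).
It fails at once if the small button is pressed (value of joint small_button above 0.003 m).
It fails at once if the lever is forced: more than 25 N on it (contact force between any of the fingers, the arm and lever above 25 N).
It fails at once if something on the bench is lifted, knocked over or shifted by more than 20 mm (distance of any of vial, drop_bottle, jar, tube_rack, tip_box, syringe from where it was at the start of the episode above 0.02 m or angle between any of vial, drop_bottle, jar, tube_rack, tip_box's own z axis and vertical above 0.5 rad).
It also fails if it takes over 51 s, if anything falls off the work surface, if the arm or the gripper's body presses on something with over 40 N, if the wrist force passes 120 N, or if a joint passes its speed limit or range.

ROBOT

A 6-joint arm with a two-finger parallel gripper is mounted at the origin on the work surface. World frame = base frame: x ahead of the robot, y to its left, z up, the work surface at z = 0. Lengths are in mm, angles in rad, forces in N, time in s.
With the tool pointing down it reaches from about 275 to 1000 mm from the base axis. Payload 8.4 kg.
Tool frame: the origin (TCP) lies on the mounting face of the last link; the fingertips stand 173 mm ahead of it and the grasp point (between the pads) lies 155 mm ahead of it; z points along the fingers, y is the line along which they close (so a half turn about z gives the same grasp; the last joint's range is limited). The gripper opens to 85 mm and grips with 20 to 120 N. Pads are 22 mm wide; open, the fingers measure 114 mm over their backs; the gripper's body (76 mm by 85 mm) begins 54 mm behind the grasp point. The pads swing forward as they close: fully open they stand 13 mm farther back than shut.
Start: joints at [1.285, 0.353, 1.633, -0, 1.155, -0.002], TCP at [175.002, 600.003, 404.681] pointing down, gripper open.
Joint ranges: [-2.63, 2.63], [-0.92, 2.1], [0.06, 2.66], [-1.3, 4.44], [0, 2.69], [-3.02, 3.02]. Speed limits (rad/s): [2.22, 2.22, 2.79, 3.14, 3.14, 3.14].

INTERFACE

Orientations are given as [roll, pitch, yaw] about the fixed x, y, z axes, in that order (R = Rz(yaw) Ry(pitch) Rx(roll)).
In Python, from rig import r gives the robot as it stands.
- The arm moves only by the tool apply_moves, never from a script. Its argument "deltas" is a list of rows, each an object with "claw": the gripper command: -1 is fully open, 1 is shut, values between are in proportion; "delta_pos": the shift along the tool's x, y, z in cm, a list of three; "yaw": the turn about the tool's z in rad. In form: [{"claw": claw, "delta_pos": [tx, ty, tz], "yaw": yaw}, ...]. A call has 1 to 8 rows; each row shifts and turns the commanded pose from where the row before left it, along the tool's axes as they then stand; what a row does not reach is not made up. A row lasts 1/8 s, in which the tool goes at most 62.5 mm and 10.7 degrees, less where a joint would pass 70% of its speed; a pose out of reach is approached as far as the arm can. A call with a gripper value outside its range is refused whole. The fingers move at their own pace and stop on an object; "grip_force" is the grip in N (left out, the last holds). Time passes only in rows, so rows that do not move let the fingers close. It gives the time, the measured TCP pose, the force, the opening and the grip force at its end, in the units of the state.
- r.sense(): the state, without advancing time (a new reading comes with each control period).
- r.grab_frame(name): name is "side" or "top" or "wrist"; returns a dict with "img" (400x640x3 uint8, blue, green, red), "z_map" (400x640 float32, mm along the optical axis (not along the pixel's ray), 0 where there is no reading), "fx", "fy", "cx", "cy" (pixels), "eye" and "rotation" of the camera in the world; the wrist camera has in their place "T_tool_cam" (4x4, takes a point from camera to tool coordinates, whose origin is the TCP and whose axes are the flange's). Camera axes: x right, y up, looking along -z (the intrinsics and any distortion apply to the point x, -y, -z); pixel columns grow to the right and rows downward; lengths in mm; the calibration is good to about 2 mm. A picture is of the moment at which its call begins: read the wrist's pose just before it.
- r.sign_off(): hands the job in; it is judged then, once.
The state is a dict: "clock": time; "qpos": joint angles; "qvel": joint speeds; "joint_efforts": joint torques, N m; "eef_pos": TCP position; "tcp_rot": TCP orientation; "contact_force": force on the tool from outside, world axes, zero at the start; "wrist_torque": the same for the moment, N m; "opening": opening from 0.0 (shut) to 1.0 (fully open); "grasp_force": force on a finger pad.
Only numpy, scipy, OpenCV 4.12 (cv2) and the standard library are available. Lean on these libraries where they do the work, as an engineer would, in place of code of your own. Each camera call takes 0.05 s, during which the arm holds its last target. There are 200 camera calls.

## Working session

There is one attempt and no reset: what is moved stays moved. The work goes in short steps, Python scripts to look and compute and a tool call to move; the robot and the scene stay as the last step left them, time stands still between calls to the robot, and variables do not carry over. Pictures are saved under pics/ and viewed, at most 10 in all, crops included, and the job is handed in when it is done.

Besides the shell and the picture viewer there is one more tool, called after "Request:" as name(argument=value, ...), one argument or row to a line, values as JSON. apply_moves: Moves the arm, as the interface text tells. Its arguments: {"type":"object","properties":{"deltas":{"type":"array"},"grip_force":{"type":"number"}},"required":["deltas"]}

```bash
mkdir -p pics
cat > h.py <<'E'
import numpy as np, cv2, pickle
from rig import r
def grab(n):
    f=r.grab_frame(n); pickle.dump(f,open(f'pics/{n}.pkl','wb')); return f
def ray(f,u,v):
    d=np.array([(u-f['cx'])/f['fx'],-(v-f['cy'])/f['fy'],-1.]); R=np.array(f['rotation']); return np.array(f['eye']),R@d
def onplane(f,u,v,z):
    e,d=ray(f,u,v); return e+d*(z-e[2])/d[2]
def proj(f,p):
    c=np.array(f['rotation']).T@(np.array(p)-f['eye']); return f['cx']+f['fx']*c[0]/-c[2], f['cy']-f['fy']*c[1]/-c[2]
E
python3 - <<'E'
from h import *
s=r.sense(); print(s)
for n in ('top','side'):
    f=grab(n); print(n,{k:v for k,v in f.items() if k not in('img','z_map')}); cv2.imwrite(f'pics/{n}0.png',f['img'])
E
```

```text
{'clock': 0.0, 'qpos': array([ 1.28459596e+00,  3.53674008e-01,  1.63413482e+00,  3.53092426e-05,
        1.15517814e+00, -2.45275081e-03]), 'qvel': array([-9.14333824e-04,  9.15741907e-04,  1.89053898e-03, -2.88731031e-03,
       -1.21037779e-05,  1.38276499e-03]), 'joint_efforts': array([-4.84862321e-04, -6.05258846e+01, -3.42057216e+01, -1.04616915e-04,
        9.53285722e-03,  5.04703394e-06]), 'eef_pos': array([174.93386676, 599.780791  , 403.94506141]), 'tcp_rot': array([-3.14019843e+00, -3.57031371e-05,  2.85783073e+00]), 'contact_force': array([-0.03148499,  0.03960877,  0.39315135]), 'wrist_torque': array([0.03475142, 0.00208771, 0.00414964]), 'grasp_force': 0.0, 'opening': 0.9997853378571679}
top {'fx': 415.51384093245804, 'fy': 415.51384093245804, 'cx': 322.4339503271569, 'cy': 203.50409690836182, 'eye': array([ 327.3120058 ,  -25.38130752, 1564.7298221 ]), 'rotation': array([ 0.12343029, -0.00256483, -1.59101183])}
side {'fx': 444.5771392613338, 'fy': 444.5771392613338, 'cx': 324.0290067680444, 'cy': 198.77168367055862, 'eye': array([-127.03150353, -857.18604553,  713.62124508]), 'rotation': array([ 1.07686192,  0.01958769, -0.67011416])}
```

View both.

```bash
sed -i "s/R=np.array(f\['rotation'\])/R=rot(f)/; s/np.array(f\['rotation'\]).T/rot(f).T/" h.py
cat >> h.py <<'E'
from scipy.spatial.transform import Rotation as Ro
def rot(f): return Ro.from_euler('xyz',f['rotation']).as_matrix()
E
python3 -c "
from h import *
t=cv2.imread('pics/top0.png');cv2.imwrite('pics/top0z.png',cv2.resize(t[60:340,180:560],None,fx=2.1,fy=2.1,interpolation=2))"
```

```text
(no output)
```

View pics/top0z.png

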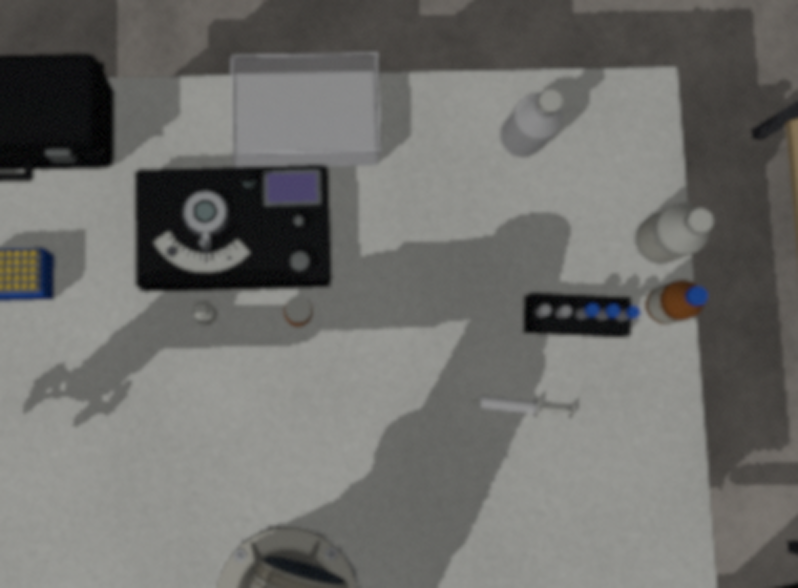

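View pics/side0.png

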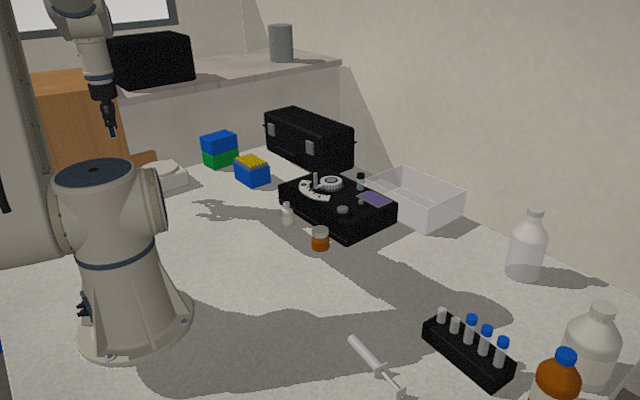

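Top view: meter at zoom (137–330, 168–288), ring (205,211), post just below it, large mark on the left end of the scale (172,250), large button (300,261), small button (299,220). The side view agrees. Next: rough positions, then a wrist close-up.

Run:
```python
from h import *
f=pickle.load(open('pics/top.pkl','rb'))
for n,u,v,z in [('ring',205,211,100),('mark',172,250,83),('LB',300,261,102),('SB',299,220,102),('post',207,240,120),('c1',137,170,80),('c2',137,288,80),('c3',330,286,80),('c4',328,168,80),('vial',249,184,132)]:
    print(n,onplane(f,u/2.1+180,v/2.1+60,z).round(0))
s=r.sense();w=grab('wrist');print(w['T_tool_cam'],w['fx'],w['cx'],w['cy'])
cv2.imwrite('pics/w0.png',w['img'])
```

```text
ring [668. 125. 100.]
mark [605. 184.  83.]
LB [578. -36. 102.]
SB [649. -35. 102.]
post [614. 120. 120.]
c1 [748. 245.  80.]
c2 [540. 245.  80.]
c3 [537. -87.  80.]
c4 [745. -88.  80.]
vial [706.  48. 132.]
[[ 7.62541271e-06  9.48240171e-01  3.17554055e-01  8.03600837e+01]
 [ 9.99999901e-01 -1.48202082e-04  4.18529550e-04 -2.19060613e+00]
 [ 4.43928704e-04  3.17554021e-01 -9.48240079e-01  3.00097584e+01]
 [ 0.00000000e+00  0.00000000e+00  0.00000000e+00  1.00000000e+00]] 306.4634267759129 322.7307202407671 198.19956205044835
```

Request:
apply_moves(
  deltas=[
    {"claw": 1, "delta_pos": [-5, -3, 0], "yaw": 0},
    {"claw": 1, "delta_pos": [-5, -3, 0], "yaw": 0},
    {"claw": 1, "delta_pos": [-5, -3, 0], "yaw": 0},
    {"claw": 1, "delta_pos": [-5, -3, 0], "yaw": 0},
    {"claw": 1, "delta_pos": [-5, -3, 0], "yaw": 0},
    {"claw": 1, "delta_pos": [-5, -3, 0], "yaw": 0},
    {"claw": 1, "delta_pos": [-5, -3, 0], "yaw": 0},
    {"claw": 1, "delta_pos": [-5, -3, 0], "yaw": 0},
  ],
  grip_force=20,
)

```text
clock: 1.15
eef_pos: [492.8, 256.0, 404.7]
tcp_rot: [3.141, -0.0, 2.858]
contact_force: [0.3, 0.6, -0.5]
opening: -0.003
grasp_force: 0.0
```

Request:
apply_moves(
  deltas=[
    {"claw": 1, "delta_pos": [-5, -3, 0], "yaw": 0},
    {"claw": 1, "delta_pos": [-5, -3, 0], "yaw": 0},
    {"claw": 1, "delta_pos": [-5, -3, 0], "yaw": 0},
    {"claw": 1, "delta_pos": [-4, -3, 0], "yaw": 0},
    {"claw": 1, "delta_pos": [0, 0, 0], "yaw": 0},
    {"claw": 1, "delta_pos": [0, 0, 0], "yaw": 0},
    {"claw": 1, "delta_pos": [0, 0, 0], "yaw": 0},
  ],
)

```text
clock: 2.02
eef_pos: [639.9, 90.2, 404.6]
tcp_rot: [-3.142, -0.001, 2.859]
contact_force: [-0.3, 0.7, -0.1]
opening: -0.001
grasp_force: 0.0
```

```bash
cat >> h.py <<'E'
def wgrab():
    s=r.sense(); f=grab('wrist'); T=np.eye(4); T[:3,:3]=Ro.from_euler('xyz',s['tcp_rot']).as_matrix(); T[:3,3]=s['eef_pos']
    W=T@f['T_tool_cam']; f['eye']=W[:3,3]; f['rotation']=Ro.from_matrix(W[:3,:3]).as_euler('xyz'); pickle.dump(f,open('pics/wrist.pkl','wb')); return s,f
E
python3 - <<'E'
from h import *
s,f=wgrab(); print(s['clock'],s['eef_pos'],s['tcp_rot'],s['contact_force'],s['opening'])
cv2.imwrite('pics/w1.png',f['img'])
E
```

```text
2.025 [639.91122465  90.20036515 404.6021961 ] [-3.14157844e+00 -6.06991486e-04  2.85891199e+00] [-0.321295    0.70061088 -0.11946691] -0.0008650133486100307
```

View pics/w1.png

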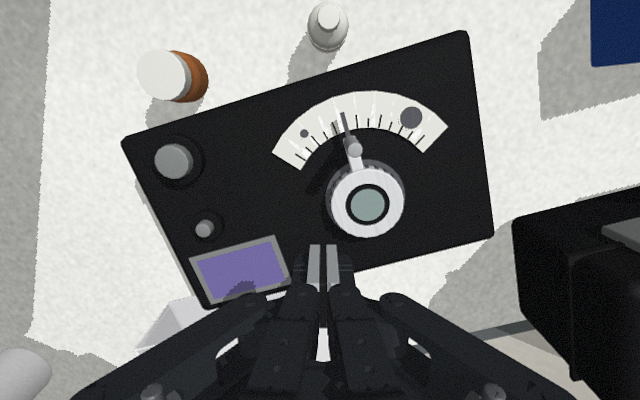

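Wrist view: large mark (411,117), small mark (304,133), ring (367,204), post top (354,148), pointer tip (343,113), large button (174,161), small button (205,228).

```bash
cat >> h.py <<'E'
def cent(f,u,v,z,lo,hi,half=26,minA=60,inv=False):
    g=cv2.cvtColor(f['img'],cv2.COLOR_BGR2GRAY); m=cv2.inRange(g,lo,hi)
    n,l,st,c=cv2.connectedComponentsWithStats(m[v-half:v+half,u-half:u+half])
    k=[i for i in range(1,n) if st[i,4]>=minA]; i=min(k,key=lambda i:np.hypot(*(c[i]-half)))
    p=c[i]+[u-half,v-half]; return p,st[i],onplane(f,*p,z)
E
python3 - <<'E'
from h import *
f=pickle.load(open('pics/wrist.pkl','rb'))
g=cv2.cvtColor(f['img'],cv2.COLOR_BGR2GRAY)
print([(n,g[v,u]) for n,u,v in [('mark',411,117),('lens',367,204),('ringm',340,204),('LB',174,161),('SB',205,228),('scale',425,130),('post',354,146),('body',440,200)]])
hsv=cv2.cvtColor(f['img'],cv2.COLOR_BGR2HSV)
for n,u,v,z,lo,hi,h in [('mark',411,117,83,60,150,16),('lens',367,204,100,100,200,22),('LB',174,161,102,100,255,26),('SB',205,228,102,70,255,16)]:
    try:
        p,s,w=cent(f,u,v,z,lo,hi,h); print(n,p.round(1),s,w.round(1))
    except Exception as e: print(n,e)
for n,u,v,z in [('mark',411,117.5,83),('ring',367,204,100),('post',354.5,147,145),('tip',343,113,92),('LB',174,161,102),('SB',205,228,102)]: print(n,onplane(f,u,v,z).round(1))
c=f['img'][80:245,260:460]; cv2.imwrite('pics/w1z.png',cv2.resize(c,None,fx=3.5,fy=3.5,interpolation=2))
E
```

```text
[('mark', np.uint8(95)), ('lens', np.uint8(148)), ('ringm', np.uint8(221)), ('LB', np.uint8(133)), ('SB', np.uint8(140)), ('scale', np.uint8(228)), ('post', np.uint8(178)), ('body', np.uint8(29))]
mark [410.4 117.6] [  3   6  24  26 394] [603.  182.7  83. ]
lens [367.2 204.5] [  6   7  34  32 847] [668.  123.6 100. ]
LB [171.8 160.8] [  7   9  34  35 929] [577.5 -35.7 102. ]
SB [204.  228.2] [  6   8  19  18 242] [646.9 -34.1 102. ]
mark [603.  183.3  83. ]
ring [667.5 123.6 100. ]
post [603.6 123.1 145. ]
tip [581.1 123.7  92. ]
LB [578.2 -33.9 102. ]
SB [647.  -33.2 102. ]
```

View pics/w1z.png

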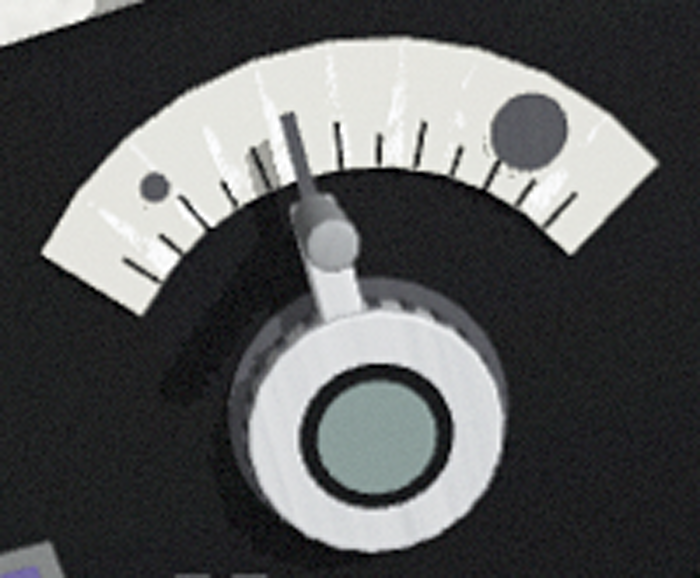

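Request:
apply_moves(
  deltas=[
    {"claw": 1, "delta_pos": [2.1, -1.0, 0], "yaw": 0},
    {"claw": 1, "delta_pos": [2.1, -1.0, 2.0], "yaw": 0},
    {"claw": 1, "delta_pos": [0, 0, 3.0], "yaw": 0},
    {"claw": 1, "delta_pos": [0, 0, 3.0], "yaw": 0},
    {"claw": 1, "delta_pos": [0, 0, 2.5], "yaw": 0},
    {"claw": 1, "delta_pos": [0, 0, 1.2], "yaw": 0},
    {"claw": 1, "delta_pos": [0, 0, 0], "yaw": 0},
    {"claw": 1, "delta_pos": [0, 0, 0], "yaw": 0},
  ],
)

```text
clock: 3.08
eef_pos: [595.1, 82.0, 288.7]
tcp_rot: [3.141, 0.001, 2.858]
contact_force: [0.2, -0.9, 0.1]
opening: 0.001
grasp_force: 0.0
```

Request:
apply_moves(
  deltas=[
    {"claw": 1, "delta_pos": [0.05, 0.54, 0], "yaw": 0},
    {"claw": 1, "delta_pos": [0.05, 0.54, 0], "yaw": 0.01},
    {"claw": 1, "delta_pos": [0.05, 0.54, 0], "yaw": 0.01},
    {"claw": 1, "delta_pos": [0.05, 0.54, 0], "yaw": 0.01},
    {"claw": 1, "delta_pos": [0.05, 0.54, 0], "yaw": 0.01},
    {"claw": 1, "delta_pos": [0.05, 0.54, 0], "yaw": 0.01},
    {"claw": 1, "delta_pos": [0.05, 0.54, 0], "yaw": 0.01},
    {"claw": 1, "delta_pos": [0, 0.5, 0], "yaw": 0.01},
  ],
)

```text
clock: 4.08
eef_pos: [604.4, 123.9, 287.6]
tcp_rot: [-3.141, -0.0, 2.787]
contact_force: [-1.6, -1.4, 1.2]
opening: 0.0
grasp_force: 1.0
```

Request:
apply_moves(
  deltas=[
    {"claw": 1, "delta_pos": [0.09, 0.26, 0], "yaw": 0.04},
    {"claw": 1, "delta_pos": [0.09, 0.26, 0], "yaw": 0.04},
    {"claw": 1, "delta_pos": [0.09, 0.26, 0], "yaw": 0.04},
    {"claw": 1, "delta_pos": [0.09, 0.26, 0], "yaw": 0.04},
    {"claw": 1, "delta_pos": [0.09, 0.26, 0], "yaw": 0.04},
    {"claw": 1, "delta_pos": [0.09, 0.26, 0], "yaw": 0.04},
    {"claw": 1, "delta_pos": [0, 0, 0], "yaw": 0},
    {"claw": 1, "delta_pos": [0, 0, 0], "yaw": 0},
  ],
)

```text
clock: 5.08
eef_pos: [606.7, 140.1, 287.9]
tcp_rot: [3.141, 0.001, 2.548]
contact_force: [0.2, 0.5, 0.5]
opening: -0.004
grasp_force: 0.0
```

Run:
```python
from h import *
s,f=wgrab(); print(s['clock'],s['eef_pos'],s['tcp_rot'],s['contact_force'],s['opening'])
cv2.imwrite('pics/w2.png',f['img'])
print('mark',proj(f,[603,183,83]),'ring',proj(f,[667.8,123.6,100]))
```

```text
5.075 [606.65787726 140.08541452 287.86298151] [3.14076324e+00 5.70305943e-04 2.54849582e+00] [0.24190158 0.49181159 0.45654744] -0.004118214126592394
mark (np.float64(381.69108905858803), np.float64(188.71159326609697)) ring (np.float64(357.600393951488), np.float64(327.97393493311006))
```

View pics/w2.png

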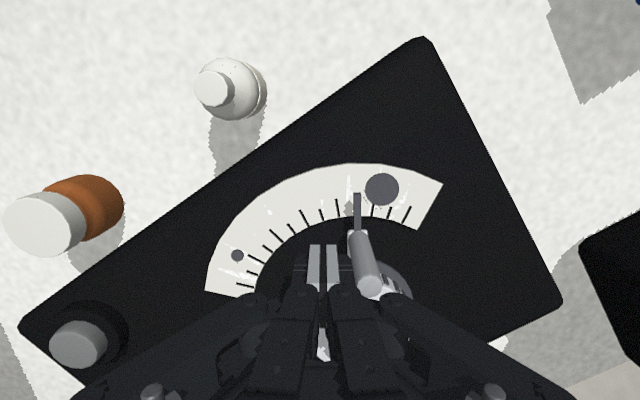

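Mark at (382,189), pointer tip at (357,192); it is short of the mark as planned.

Run:
```python
from h import *
f=pickle.load(open('pics/wrist.pkl','rb'))
m=onplane(f,381.7,188.8,83); t=onplane(f,357,193,92); c=np.array([667.8,123.6])
for n,p in(('mark',m),('tip',t)):
    d=p[:2]-c; print(n,p.round(1),np.hypot(*d).round(1),np.arctan2(d[1],-d[0]).round(3))
```

```text
mark [603.1 183.   83. ] 87.9 0.742
tip [594.1 170.1  92. ] 87.1 0.563
```

Request:
apply_moves(
  deltas=[
    {"claw": 1, "delta_pos": [0.08, 0.17, 0], "yaw": 0.025},
    {"claw": 1, "delta_pos": [0.08, 0.17, 0], "yaw": 0.025},
    {"claw": 1, "delta_pos": [0.08, 0.17, 0], "yaw": 0.025},
    {"claw": 1, "delta_pos": [0.08, 0.17, 0], "yaw": 0.025},
    {"claw": 1, "delta_pos": [0.08, 0.17, 0], "yaw": 0.025},
    {"claw": 1, "delta_pos": [0.08, 0.17, 0], "yaw": 0.025},
    {"claw": 1, "delta_pos": [0, 0, 0], "yaw": 0},
    {"claw": 1, "delta_pos": [0, 0, 0], "yaw": 0},
  ],
)

```text
clock: 6.12
eef_pos: [608.8, 151.0, 287.7]
tcp_rot: [3.141, -0.0, 2.398]
contact_force: [0.1, -0.1, 0.0]
opening: -0.0
grasp_force: 0.1
```

Run:
```python
from h import *
s,f=wgrab(); print(s['eef_pos'],s['tcp_rot'],s['contact_force'])
u,v=map(int,proj(f,[603,183,83])); print(u,v)
cv2.imwrite('pics/w3.png',cv2.resize(f['img'][v-70:v+80,u-100:u+100],None,fx=4,fy=4,interpolation=2))
```

```text
[608.83149751 151.04018599 287.70091461] [ 3.14127578e+00 -6.07482163e-05  2.39801447e+00] [ 0.12745231 -0.0615056   0.0399371 ]
357 190
```

View pics/w3.png

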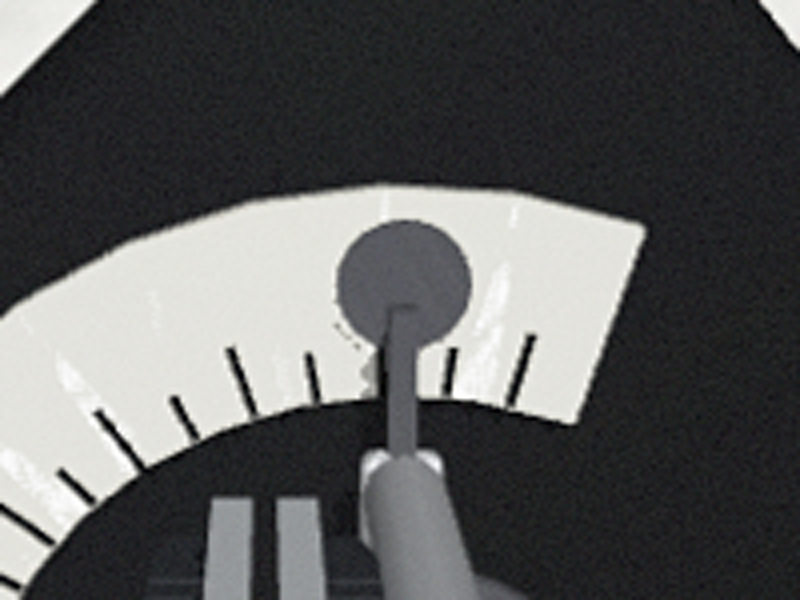

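Request:
apply_moves(
  deltas=[
    {"claw": 1, "delta_pos": [0, -1, 0], "yaw": 0},
    {"claw": 1, "delta_pos": [0, -2, 0], "yaw": 0},
    {"claw": 1, "delta_pos": [0, 0, -3], "yaw": 0},
    {"claw": 1, "delta_pos": [0, 0, -3], "yaw": 0},
    {"claw": 1, "delta_pos": [-3.5, -4.3, 0], "yaw": 0},
    {"claw": 1, "delta_pos": [-3.5, -4.3, 0], "yaw": 0},
    {"claw": 1, "delta_pos": [-3.5, -4.2, 0], "yaw": 0},
    {"claw": 1, "delta_pos": [0, 0, 0], "yaw": 0},
  ],
)

```text
clock: 7.18
eef_pos: [577.6, -40.3, 347.7]
tcp_rot: [-3.141, 0.0, 2.394]
contact_force: [-0.1, 0.6, 0.8]
opening: -0.003
grasp_force: 0.0
```

Run:
```python
from h import *
f=pickle.load(open('pics/wrist.pkl','rb')); t=onplane(f,357.5,196.7,92); d=t[:2]-[667.8,123.6]; print('tip',t,np.hypot(*d),np.arctan2(d[1],-d[0]))
s,f=wgrab(); print(s['clock'],s['eef_pos'],s['tcp_rot'],s['contact_force'])
cv2.imwrite('pics/w4.png',f['img']); print([proj(f,p) for p in ([578,-35,102],[647,-34,102],[603,183,83])])
```

```text
tip [602.97079436 181.47947169  92.        ] 86.90718696746679 0.7288225599418571
7.175 [577.58068667 -40.27605537 347.70093342] [-3.14072888e+00  1.17733108e-04  2.39353785e+00] [-0.09076561  0.61703324  0.75850688]
[(np.float64(330.5084022997913), np.float64(203.19561571191917)), (np.float64(389.7481863713099), np.float64(262.19485430734625)), (np.float64(595.5278118416616), np.float64(10.826232886598547))]
```

View pics/w4.png

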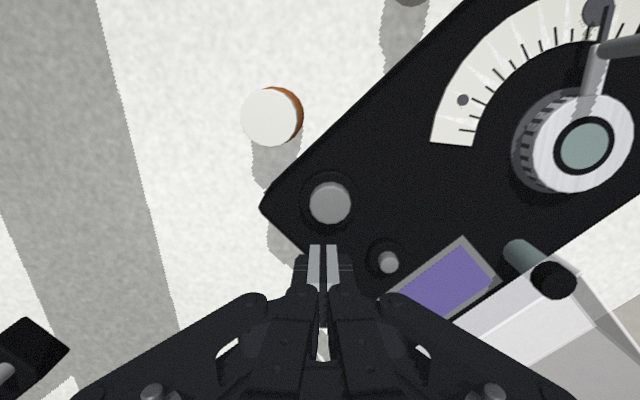

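Button at (330,203) matches (578,-35); pointer is within ~2 mm of the mark.

Request:
apply_moves(
  deltas=[
    {"claw": 1, "delta_pos": [0.33, 0.42, 1], "yaw": 0},
    {"claw": 1, "delta_pos": [0, 0, 2], "yaw": 0},
    {"claw": 1, "delta_pos": [0, 0, 2], "yaw": 0},
    {"claw": 1, "delta_pos": [0, 0, 1.5], "yaw": 0},
    {"claw": 1, "delta_pos": [0, 0, 0.5], "yaw": 0},
    {"claw": 1, "delta_pos": [0, 0, 0.3], "yaw": 0},
    {"claw": 1, "delta_pos": [0, 0, 0.2], "yaw": 0},
    {"claw": 1, "delta_pos": [0, 0, 0], "yaw": 0},
  ],
)

```text
clock: 8.22
eef_pos: [579.7, -31.0, 273.2]
tcp_rot: [3.141, 0.0, 2.398]
contact_force: [-1.0, 1.8, 3.0]
opening: 0.001
grasp_force: 1.3
```

Request:
apply_moves(
  deltas=[
    {"claw": 1, "delta_pos": [0, 0, 0.2], "yaw": 0},
    {"claw": 1, "delta_pos": [0, 0, 0.2], "yaw": 0},
    {"claw": 1, "delta_pos": [0, 0, 0], "yaw": 0},
  ],
)

```text
clock: 8.6
eef_pos: [579.7, -31.1, 269.4]
tcp_rot: [3.141, 0.001, 2.398]
contact_force: [-2.3, 2.5, 9.4]
opening: -0.003
grasp_force: 4.8
```

Request:
apply_moves(
  deltas=[
    {"claw": 1, "delta_pos": [0, 0, 0.1], "yaw": 0},
    {"claw": 1, "delta_pos": [0, 0, 0], "yaw": 0},
  ],
)

```text
clock: 8.85
eef_pos: [579.8, -31.1, 269.2]
tcp_rot: [3.141, 0.001, 2.398]
contact_force: [-5.4, 2.7, 18.4]
opening: -0.0
grasp_force: 9.3
```

Force doubled with almost no travel, so the button is bottomed. I'll retract and check.

Request:
apply_moves(
  deltas=[
    {"claw": 1, "delta_pos": [0, 0, -0.5], "yaw": 0},
    {"claw": 1, "delta_pos": [0, 0, -2], "yaw": 0},
    {"claw": 1, "delta_pos": [0, 0, -4], "yaw": 0},
    {"claw": 1, "delta_pos": [0, 0, -5], "yaw": 0},
    {"claw": 1, "delta_pos": [2, 3, -2], "yaw": 0},
    {"claw": 1, "delta_pos": [2, 3, 0], "yaw": 0},
    {"claw": 1, "delta_pos": [0, 0, 0], "yaw": 0},
    {"claw": 1, "delta_pos": [0, 0, 0], "yaw": 0},
  ],
)

```text
clock: 9.85
eef_pos: [590.5, 39.7, 402.2]
tcp_rot: [-3.141, -0.0, 2.398]
contact_force: [-0.2, -0.4, -0.2]
opening: -0.004
grasp_force: 0.0
```

Run:
```python
from h import *
s,f=wgrab(); print(s['clock'],s['eef_pos'],s['contact_force'])
cv2.imwrite('pics/w5.png',f['img']); print([proj(f,p) for p in ([603,183,83],[578,-35,102])])
```

```text
9.85 [590.50321547  39.71876968 402.17601937] [-0.17373982 -0.37335499 -0.15013564]
[(np.float64(453.4590354167857), np.float64(85.7357377986274)), (np.float64(258.58955419856983), np.float64(228.12312539243428))]
```

View pics/w5.png

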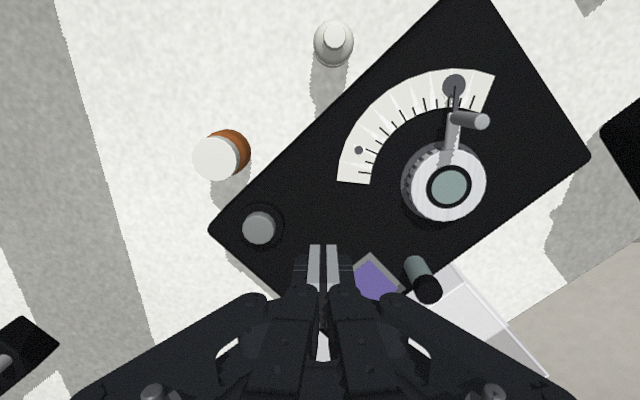

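The pointer is still on the large mark (454,86), the large button is up (258,228), and nothing else has moved.

```bash
python3 -c "
from rig import r
print(r.sign_off())"
```

```text
the job is handed in; nothing more can be done
None
```

I pushed the pointer onto the large mark (about 2 mm off centre by the wrist camera), pressed the large button to its stop and saw it come back up, and handed the job in at about 9.9 s; the hand-in returned no verdict.

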